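Lock the blue bench power box

TASK

The lesson is over: lock the blue power box on the bench. Turn the key standing in its lid, back and forth as needed, to find the place where the yellow bolt on that lid is home in its keeper, its tip level with the keeper's outer face, neither short nor sticking out past it; then let go of the key and leave it there. Leave the grey box unlocked.

Things in the scene. Friction and masses are not known exactly. Their poses are not given: they have to be found in the camera images.
- blue_key (a point): Middle of the black upright wing of the key in the blue box's lid: 40 mm wide (this point's x axis), 10 thick (y), 32 high, 42 above the lid, 112 above the bench. It turns about z (up), friction about 0.1 N m, and stays as left. The unmarked angle where the lock engages lies 34 to 63 degrees from the start; turning past it by 30 degrees or more is possible.
- blue_bolt (a joint): Yellow bolt on the blue lid, 50 x 14 x 10 mm, in m: 0 = home, its tip level with the outer face of the keeper (two white cheeks, 18 mm long, at the lid's end); -0.02 = 20 mm short, +0.01 = sticks out 10 mm past. The blue key moves it 30 mm per rad (5 mm per 10 degrees); one turning sense brings it out, the other draws it back. Starts 18 to 33 mm short.
- grey_key (a point): Middle of the wing of the key in the grey box's lid, same key and axes. The two boxes differ only in paint and may stand either way round: fixed steel cases 204 x 134 mm, 70 high, key 45 mm from the lid's middle towards one end, bolt pointing to the other end; apart from the key nothing stands more than 16 mm above the lid.
- grey_bolt (a joint): Yellow bolt on the grey lid, read like the blue one; only the grey key drives it. Starts 18 to 33 mm short, unlocked.

How it is judged:
At the end, for the whole second after the job is handed in: The tip of the blue box's bolt is within 6 mm of level with the keeper's outer face, short or past (its key within about 11 degrees of the engaging angle), and at rest; the grey box's bolt is still more than 10 mm short (value of joint blue_bolt between -0.006 and 0.006 m and velocity of joint blue_bolt between -0.005 and 0.005 m/s and value of joint grey_bolt below -0.01 m); the robot touches nothing.
It fails at once if the grey box is locked (its bolt within 8 mm of home) (value of joint grey_bolt above -0.008 m).
It also fails if it takes over 38 s, if anything falls off the work surface, if the arm or the gripper's body presses on something with over 40 N, if the wrist force passes 120 N, or if a joint passes its speed limit or range.

ROBOT

A 6-joint arm with a two-finger parallel gripper is mounted at the origin on the work surface. World frame = base frame: x ahead of the robot, y to its left, z up, the work surface at z = 0. Lengths are in m, angles in rad, forces in N, time in s.
With the tool pointing down it reaches from about 0.35 to 0.775 m from the base axis. Payload 7.3 kg.
Tool frame: the origin (TCP) lies between the finger pads; the fingertips stand 17 mm ahead of it and the grasp point (between the pads) lies 2 mm behind it; z points along the fingers, y is the line along which they close (so a half turn about z gives the same grasp; the last joint's range is limited). The gripper opens to 92 mm and grips with 3 to 60 N. Pads are 19 mm wide; open, the fingers measure 130 mm over their backs; the gripper's body (75 mm by 190 mm) begins 47 mm behind the grasp point.
Start: joints at [-1.473, 0.342, 1.524, -0, 1.275, -0.146], TCP at [0.127, -0.509, 0.244] pointing down, gripper open.
Joint ranges: [-2.53, 2.53], [-0.77, 2.02], [0.04, 2.7], [-1, 4.14], [0.28, 2.66], [-3.11, 3.11]. Speed limits (rad/s): [2.57, 2.57, 3.14, 3.14, 3.14, 3.14].

INTERFACE

Orientations are given as [roll, pitch, yaw] about the fixed x, y, z axes, in that order (R = Rz(yaw) Ry(pitch) Rx(roll)).
In Python, from cell import robot, optics gives the robot as it stands.
- The arm moves only by the tool play_rows, never from a script. Its argument "rows" is a list of rows, each a list of 7 numbers: the shift along the tool's x, y, z in cm, then the turn, a rotation vector about the tool's x, y, z in rad, then the opening, from 0 (shut) to 1 (fully open). In form: [[tx, ty, tz, wx, wy, wz, grip], ...]. A call has 1 to 20 rows; each row is the pose to reach, as a shift and turn from the pose commanded when the call began, along the tool's axes at that moment; what a row does not reach only later rows make up. A row lasts 1/10 s, in which the tool goes at most 50 mm and 8.59 degrees, less where a joint would pass 70% of its speed; a pose out of reach is approached as far as the arm can. A call with a gripper value outside its range is refused whole. The fingers move at their own pace and stop on an object; "squeeze" is the grip in N (left out, the last holds). Time passes only in rows, so rows that repeat a pose let the fingers close. It gives the time, the measured TCP pose, the force, the opening and the grip force at its end, in the units of the state.
- robot.observe(): the state, without advancing time (a new reading comes with each control period).
- optics.read_camera(name): name is "side" or "top" or "wrist"; returns (picture, depth): 480x640x3 uint8, red, green, blue; 480x640 float32, m along the optical axis (not along the pixel's ray), 0 where there is no reading.
- optics.camera_model(name): a dict with "fx", "fy", "cx", "cy" (pixels), "dist" ([k1, k2, p1, p2, k3] as OpenCV has them; the pictures are not rectified), "origin" and "rotation" of the camera in the world; the wrist camera has in their place "tool_from_camera" (4x4, takes a point from camera to tool coordinates, whose origin is the TCP and whose axes are the flange's). Camera axes: x right, y up, looking along -z (the intrinsics and any distortion apply to the point x, -y, -z); pixel columns grow to the right and rows downward; lengths in m; the calibration is good to about 2 mm. A picture is of the moment at which its call begins: read the wrist's pose just before it. camera_model takes no time and is no camera call.
- robot.hand_in(): hands the job in; it is judged then, once.
The state is a dict: "time": time; "qpos": joint angles; "qvel": joint speeds; "joint_efforts": joint torques, N m; "tool_pos": TCP position; "tool_rot": TCP orientation; "contact_force": force on the tool from outside, world axes, zero at the start; "torque": the same for the moment, N m; "opening": finger opening in m; "grip_force": force on a finger pad.
Only numpy, scipy, OpenCV 4.12 (cv2) and the standard library are available. Lean on these libraries where they do the work, as an engineer would, in place of code of your own. Each camera call takes 0.05 s, during which the arm holds its last target. There are 200 camera calls.

## Working session

There is one attempt and no reset: what is moved stays moved. The work goes in short steps, Python scripts to look and compute and a tool call to move; the robot and the scene stay as the last step left them, time stands still between calls to the robot, and variables do not carry over. Pictures are saved under pics/ and viewed, at most 10 in all, crops included, and the job is handed in when it is done.

Besides the shell and the picture viewer there is one more tool, called after ">>>" by a JSON object that holds its "fn" and its "kwargs". play_rows: Moves the arm, as the interface text tells. Its arguments: {"type":"object","properties":{"rows":{"type":"array"},"squeeze":{"type":"number"}},"required":["rows"]}

```bash
mkdir -p pics; cat > h.py <<'E'
import numpy as np, cv2
from cell import robot, optics
from scipy.spatial.transform import Rotation as R
def pose():
    s=robot.observe(); T=np.eye(4); r=np.array(s["tool_rot"])
    T[:3,:3]=r if r.shape==(3,3) else R.from_euler('xyz',r).as_matrix()
    T[:3,3]=s["tool_pos"]; return T
def cam(name,T=None):
    m=optics.camera_model(name)
    if name=="wrist":
        C=T@np.array(m["tool_from_camera"])
    else:
        C=np.eye(4); C[:3,:3]=np.array(m["rotation"]); C[:3,3]=m["origin"]
    K=np.array([[m["fx"],0,m["cx"]],[0,m["fy"],m["cy"]],[0,0,1]]); return K,np.array(m["dist"],float),C
def onplane(px,z,K,d,C):
    p=cv2.undistortPoints(np.array(px,float).reshape(-1,1,2),K,d).reshape(-1,2)
    r=np.c_[p[:,0],-p[:,1],-np.ones(len(p))]@C[:3,:3].T
    return C[:3,3]+r*((z-C[2,3])/r[:,2])[:,None]
def snap(name,f):
    T=pose(); im,dp=optics.read_camera(name); cv2.imwrite(f,im[:,:,::-1]); return im,dp,cam(name,T)
E
python3 - <<'E'
from h import *
s=robot.observe(); print(s["time"],s["tool_pos"],s["tool_rot"],s["opening"])
for n in("top","side"):
    im,dp,(K,d,C)=snap(n,f"pics/{n}1.png"); print(n,C.round(3).tolist(),K[0,0])
    np.savez(f"{n}1.npz",im=im,dp=dp,K=K,d=d,C=C)
print(optics.camera_model("wrist"))
E
```

```text
0.0 [ 0.1267106  -0.50908235  0.24303463] [-3.14004773e+00 -2.36950653e-04  2.43766620e-01] 0.09175745928403511
top [[0.093, 0.014, -1.597, 0.488], [0.093, 0.014, -1.597, -0.017], [0.093, 0.014, -1.597, 0.823], [0.0, 0.0, 0.0, 1.0]] 469.27959169135875
side [[0.906, -0.016, -0.495, 0.235], [0.906, -0.016, -0.495, -0.621], [0.906, -0.016, -0.495, 0.656], [0.0, 0.0, 0.0, 1.0]] 549.9506354420455
{'fx': 401.42744394256283, 'fy': 401.42744394256283, 'cx': 321.7309591571047, 'cy': 237.91504205674082, 'dist': array([-0.02847765,  0.        ,  0.        ,  0.        ,  0.        ]), 'tool_from_camera': array([[-7.84779200e-04,  9.62246524e-01,  2.72178270e-01,
         7.34792716e-02],
       [ 9.99999647e-01,  6.73746183e-04,  5.01395650e-04,
        -6.63316908e-05],
       [ 2.99087151e-04,  2.72178567e-01, -9.62246714e-01,
        -1.41414780e-01],
       [ 0.00000000e+00,  0.00000000e+00,  0.00000000e+00,
         1.00000000e+00]])}
```

View pics/top1.png

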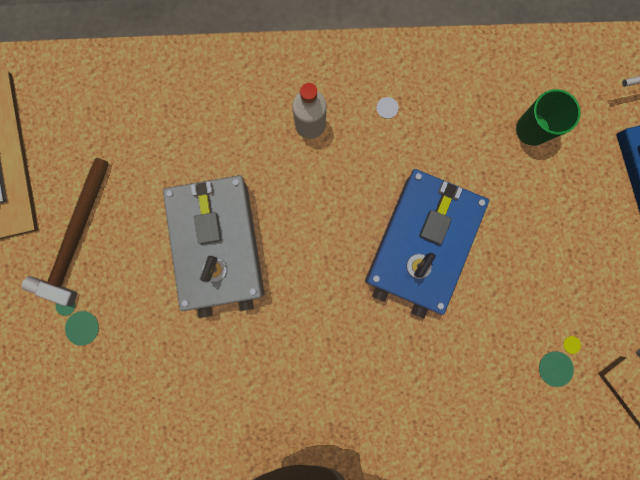

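The top view shows the grey box at about (212,243) and the blue box at about (428,240). The blue key wing is near (425,264), its yellow bolt near (444,207) and its keeper near (451,190). The far end is up in the picture.

```bash
sed -i 's/C\[:3,:3\]=np.array(m\["rotation"\])/C[:3,:3]=R.from_euler("xyz",m["rotation"]).as_matrix()/' h.py
python3 - <<'E'
from h import *
f=np.load("top1.npz"); im=f["im"]; K,d,C=cam("top")
hsv=cv2.cvtColor(im,cv2.COLOR_RGB2HSV)
sub=np.zeros(im.shape[:2],np.uint8); sub[150:330,350:510]=1
b=cv2.inRange(hsv,(105,120,60),(125,255,255))*sub
b=cv2.morphologyEx(b,cv2.MORPH_CLOSE,np.ones((25,25)))
c=max(cv2.findContours(b,0,1)[0],key=cv2.contourArea)
P=onplane(c.reshape(-1,2),0.07,K,d,C)[:,:2].astype(np.float32)
r=cv2.minAreaRect(P); print("lid",r); 
def comp(mask,z,name):
    for c in cv2.findContours(mask,0,1)[0]:
        if cv2.contourArea(c)<20: continue
        P=onplane(c.reshape(-1,2),z,K,d,C)[:,:2].astype(np.float32); print(name,c.reshape(-1,2).mean(0),cv2.minAreaRect(P))
blk=cv2.inRange(hsv,(0,0,0),(180,255,55))*sub; comp(blk,0.128,"wing/dark")
yel=cv2.inRange(hsv,(24,150,120),(34,255,255))*sub; comp(yel,0.08,"yellow")
dp=f["dp"]; print("depth lid/wing",dp[270,400],dp[262,426],C[:3,2],C[2,3])
cv2.imwrite("pics/c1.png",cv2.resize(im[160:320,350:510,::-1],(600,600),interpolation=cv2.INTER_CUBIC))
E
```

```text
lid ((0.5502125024795532, -0.19708719849586487), (0.1314433366060257, 0.20081952214241028), 65.50523376464844)
wing/dark [419.5  309.84] ((0.4430913031101227, -0.16488859057426453), (0.019976451992988586, 0.013521598652005196), 64.49490356445312)
wing/dark [380.14 292.88] ((0.46869412064552307, -0.1088462844491005), (0.019170530140399933, 0.013571042567491531), 64.50935363769531)
wing/dark [425.13186813 264.        ] ((0.5096192359924316, -0.1754559874534607), (0.01362550538033247, 0.04079090803861618), 55.53057861328125)
wing/dark [448.95 190.95] ((0.6186028718948364, -0.21806249022483826), (0.014598063193261623, 0.020596012473106384), 60.894065856933594)
yellow [444.27272727 205.02272727] ((0.6052409410476685, -0.22307944297790527), (0.013544089160859585, 0.028134355321526527), 65.61415100097656)
depth lid/wing 0.7490215 0.69229794 [-0.09337536 -0.01124382  0.99556749] 0.8230774364687494
```

View pics/c1.png

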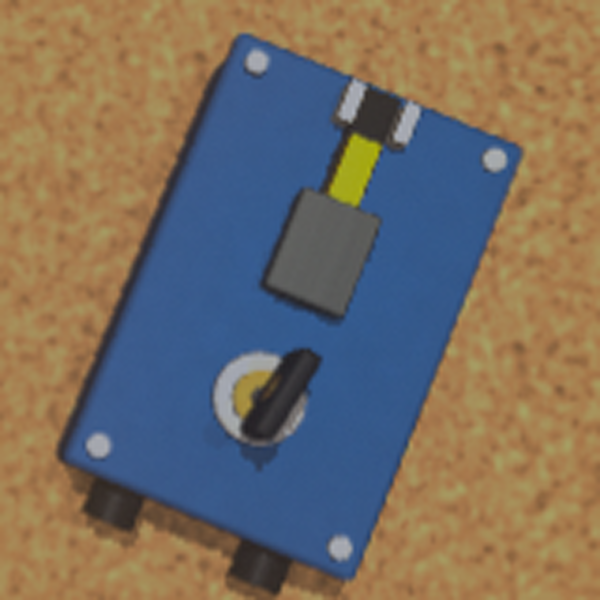

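The crop shows the wing at about (283,395), lying some 10° off the box axis. The bolt tip is at the inner edge of the keeper, so it is roughly 20–27 mm short. I'll move to a hover over the key, aligned with the wing, for a closer look.

>>> {"fn": "play_rows", "kwargs": {"rows": [[47.4,-21.2,-2,0,0,0.846,1],[47.4,-21.2,-2,0,0,0.846,1],[47.4,-21.2,-2,0,0,0.846,1],[47.4,-21.2,-2,0,0,0.846,1],[47.4,-21.2,-2,0,0,0.846,1],[47.4,-21.2,-2,0,0,0.846,1],[47.4,-21.2,-2,0,0,0.846,1],[47.4,-21.2,-2,0,0,0.846,1],[47.4,-21.2,-2,0,0,0.846,1],[47.4,-21.2,-2,0,0,0.846,1],[47.4,-21.2,-2,0,0,0.846,1],[47.4,-21.2,-2,0,0,0.846,1],[47.4,-21.2,-2,0,0,0.846,1],[47.4,-21.2,-2,0,0,0.846,1],[47.4,-21.2,-2,0,0,0.846,1],[47.4,-21.2,-2,0,0,0.846,1]]}}

```text
time: 1.7
tool_pos: [0.5348, -0.1904, 0.2639]
tool_rot: [3.141, -0.0, -0.604]
contact_force: [-0.2, 0.5, -0.8]
opening: 0.092
grip_force: 0.0
```

```bash
python3 - <<'E'
from h import *
s=robot.observe(); print(s["time"],s["tool_pos"],s["tool_rot"],s["qpos"])
im,dp,(K,d,C)=snap("wrist","pics/w1.png"); np.savez("w1.npz",im=im,dp=dp,K=K,d=d,C=C)
hsv=cv2.cvtColor(im,cv2.COLOR_RGB2HSV)
def comp(mask,z,name):
    for c in cv2.findContours(mask,0,1)[0]:
        if cv2.contourArea(c)<100: continue
        P=onplane(c.reshape(-1,2),z,K,d,C)[:,:2].astype(np.float32); print(name,cv2.boundingRect(c),cv2.minAreaRect(P))
comp(cv2.inRange(hsv,(24,150,100),(34,255,255)),0.08,"yellow")
comp(cv2.inRange(hsv,(0,0,0),(180,255,55)),0.128,"dark")
b=cv2.morphologyEx(cv2.inRange(hsv,(105,120,50),(125,255,255)),cv2.MORPH_CLOSE,np.ones((45,45)))
comp(b,0.07,"lid")
E
```

```text
1.7 [ 0.53477175 -0.19040709  0.2638843 ] [ 3.14142276e+00 -1.17878367e-04 -6.04244256e-01] [-4.76956560e-01  4.06809744e-01  1.36904785e+00 -1.87412154e-04
  1.36563970e+00  1.69812220e+00]
yellow (606, 174, 30, 30) ((0.41409316658973694, -0.4069243371486664), (0.024315567687153816, 0.02386614866554737), 16.21586799621582)
yellow (291, 101, 24, 41) ((0.6058045029640198, -0.22127403318881989), (0.013836708851158619, 0.02923916094005108), 65.2011947631836)
dark (450, 360, 23, 29) ((0.37334609031677246, -0.21867655217647552), (0.015457676723599434, 0.02983265183866024), 83.27715301513672)
dark (172, 360, 22, 28) ((0.5048571228981018, -0.030009137466549873), (0.014410775154829025, 0.028919044882059097), 27.376752853393555)
dark (135, 284, 80, 45) ((0.5367352962493896, -0.062185753136873245), (0.07004842907190323, 0.030996141955256462), 84.93440246582031)
dark (422, 283, 218, 116) ((0.36218953132629395, -0.2773746848106384), (0.18678338825702667, 0.09898994863033295), 53.31378173828125)
dark (0, 277, 640, 203) ((0.41951265931129456, -0.1192978024482727), (0.5664118528366089, 0.1659153550863266), 51.3762321472168)
dark (320, 233, 13, 57) ((0.5141575336456299, -0.17966778576374054), (0.008854086510837078, 0.04321037232875824), 55.33174133300781)
lid (215, 55, 191, 257) ((0.550991415977478, -0.1962769776582718), (0.12998750805854797, 0.200723797082901), 65.39643096923828)
```

View pics/w1.png

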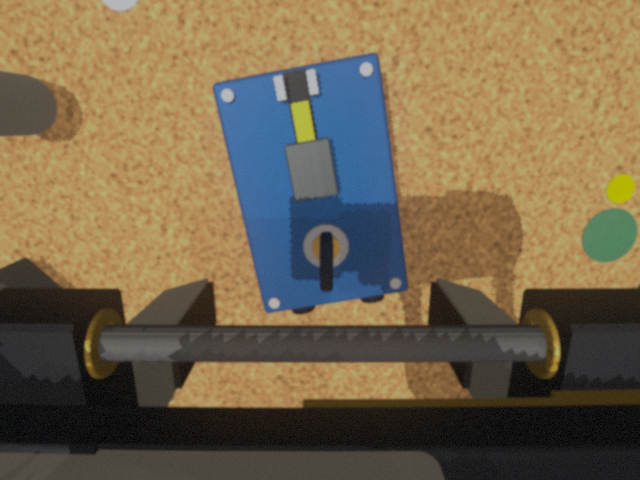

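The wrist view shows the key at (326,260), bolt at (303,121) and keeper cheeks near (280,88) and (313,82). Both views agree on the lid centre, (0.5506, -0.197). Next I'll measure the keeper's outer face and work out the descent.

```bash
python3 - <<'E'
from h import *
f=np.load("w1.npz"); im=f["im"];K,d,C=f["K"],f["d"],f["C"]
hsv=cv2.cvtColor(im,cv2.COLOR_RGB2HSV); u=np.array([.91,-.4147]); c0=np.array([.5506,-.1967])
m=np.zeros(im.shape[:2],np.uint8); m[60:110,268:325]=1
wh=cv2.inRange(hsv,(0,0,120),(180,70,255))*m
for z in (.076,.08,.086):
    for nm,mk in(("cheek",wh),("bolt",cv2.inRange(hsv,(24,150,100),(34,255,255)))):
        mk=mk.copy(); mk[:,340:]=0
        for c in cv2.findContours(mk,0,1)[0]:
            if cv2.contourArea(c)<60: continue
            p=(onplane(c.reshape(-1,2),z,K,d,C)[:,:2]-c0)@u; print(z,nm,cv2.boundingRect(c),p.min().round(4),p.max().round(4))
T=pose(); D=np.array([.510,-.178,.117])-T[:3,3]; print("tool cm",T[:3,:3].T@D*100)
cv2.imwrite("pics/w1c.png",cv2.resize(im[50:160,250:360,::-1],(550,550),interpolation=cv2.INTER_CUBIC))
E
```

```text
0.076 cheek (273, 75, 14, 27) 0.0782 0.0978
0.076 cheek (306, 69, 14, 27) 0.0785 0.0979
0.076 bolt (291, 101, 24, 41) 0.0457 0.0753
0.08 cheek (273, 75, 14, 27) 0.078 0.0972
0.08 cheek (306, 69, 14, 27) 0.0782 0.0974
0.08 bolt (291, 101, 24, 41) 0.0458 0.0751
0.086 cheek (273, 75, 14, 27) 0.0775 0.0965
0.086 cheek (306, 69, 14, 27) 0.0778 0.0966
0.086 bolt (291, 101, 24, 41) 0.046 0.0747
tool cm [-2.74758245  0.40135756 14.6875914 ]
```

View pics/w1c.png

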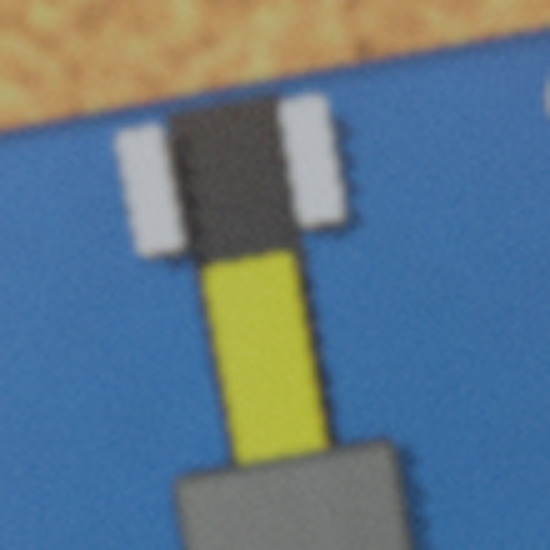

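View pics/side1.png

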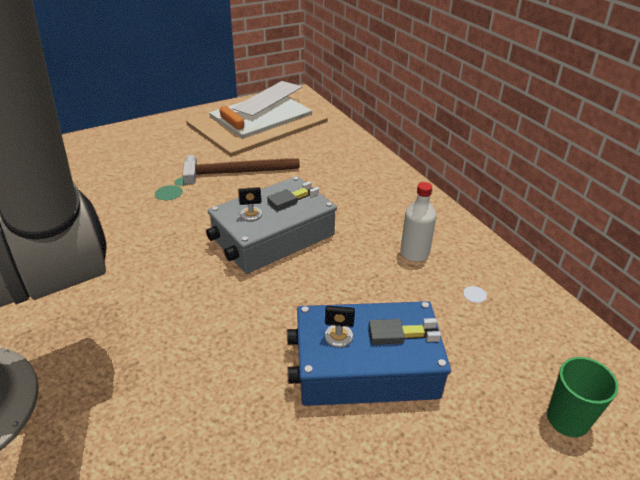

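The bolt tip is at 75 mm and the keeper's outer face at 97 mm along the box axis. That makes it about 22 mm short, so the engaging angle is about 42° away. Descending and gripping.

>>> {"fn": "play_rows", "kwargs": {"rows": [[-2.75,0.4,4,0,0,0,1],[-2.75,0.4,8,0,0,0,1],[-2.75,0.4,11,0,0,0,1],[-2.75,0.4,13,0,0,0,1],[-2.75,0.4,14.7,0,0,0,1],[-2.75,0.4,14.7,0,0,0,0.5],[-2.75,0.4,14.7,0,0,0,0.2],[-2.75,0.4,14.7,0,0,0,0],[-2.75,0.4,14.7,0,0,0,0],[-2.75,0.4,14.7,0,0,0,0],[-2.75,0.4,14.7,0,0,0,0],[-2.75,0.4,14.7,0,0,0,0]], "squeeze": 25}}

```text
time: 2.95
tool_pos: [0.5107, -0.1771, 0.117]
tool_rot: [3.142, -0.0, -0.602]
contact_force: [-1.0, -0.7, -0.2]
opening: 0.0405
grip_force: 0.0
```

>>> {"fn": "play_rows", "kwargs": {"rows": [[0,0,0,0,0,0,0],[0,0,0,0,0,0,0],[0,0,0,0,0,0,0],[0,0,0,0,0,0,0],[0,0,0,0,0,0,0],[0,0,0,0,0,0,0],[0,0,0,0,0,0,0]], "squeeze": 25}}

```text
time: 3.65
tool_pos: [0.5104, -0.1774, 0.1167]
tool_rot: [3.141, 0.0, -0.602]
contact_force: [-2.3, -2.5, 1.1]
opening: 0.0097
grip_force: 25.0
```

The grip is solid at 9.7 mm. Test turn of 0.3 rad, which should move the bolt 9 mm.

>>> {"fn": "play_rows", "kwargs": {"rows": [[0,0,0,0,0,0.1,0],[0,0,0,0,0,0.2,0],[0,0,0,0,0,0.3,0],[0,0,0,0,0,0.3,0],[0,0,0,0,0,0.3,0]]}}

```text
time: 4.15
tool_pos: [0.5104, -0.1773, 0.1167]
tool_rot: [3.141, -0.0, -0.9]
contact_force: [-2.8, -4.9, 0.2]
opening: 0.0099
grip_force: 25.0
```

```bash
cat > b.py <<'E'
from h import *
import sys
n=sys.argv[1]; print(robot.observe()["torque"])
u=np.array([.91,-.4147]); c0=np.array([.5506,-.1967])
for name in sys.argv[2:]:
    im,dp,(K,d,C)=snap(name,f"pics/{name}{n}.png")
    y=cv2.inRange(cv2.cvtColor(im,cv2.COLOR_RGB2HSV),(24,150,80),(34,255,255))
    for c in cv2.findContours(y,0,1)[0]:
        if cv2.contourArea(c)<15: continue
        P=onplane(c.reshape(-1,2),.08,K,d,C)[:,:2]
        if np.linalg.norm(P.mean(0)-[.61,-.225])<.04:
            p=(P-c0)@u; print(name,cv2.boundingRect(c),p.min().round(4),p.max().round(4))
E
python3 b.py 2 side top wrist
```

```text
[-0.56074405  0.54422586 -0.12128414]
wrist (189, 54, 51, 59) 0.0462 0.0663
```

The bolt drew back by 9 mm, so the other sense brings it out. The needed turn from here is about -1.03 rad (31 mm).

>>> {"fn": "play_rows", "kwargs": {"rows": [[0,0,0,0,0,-0.1,0],[0,0,0,0,0,-0.2,0],[0,0,0,0,0,-0.3,0],[0,0,0,0,0,-0.4,0],[0,0,0,0,0,-0.5,0],[0,0,0,0,0,-0.6,0],[0,0,0,0,0,-0.7,0],[0,0,0,0,0,-0.8,0],[0,0,0,0,0,-0.9,0],[0,0,0,0,0,-1.0,0],[0,0,0,0,0,-1.03,0],[0,0,0,0,0,-1.03,0],[0,0,0,0,0,-1.03,0],[0,0,0,0,0,-1.03,0]]}}

```text
time: 5.7
tool_pos: [0.5105, -0.1773, 0.1167]
tool_rot: [3.141, 0.0, 0.13]
contact_force: [-3.9, -4.6, 0.5]
opening: 0.0099
grip_force: 25.0
```

```bash
python3 b.py 3 side top wrist
```

```text
[-0.78787624  0.57773914  0.06853899]
top (446, 184, 7, 8) 0.0828 0.0966
wrist (423, 0, 100, 122) 0.0469 0.0975
```

The bolt tip reads 0.097 against the keeper face at 0.0973. The wrist view is clipped, so I'll release, lift and check from above.

>>> {"fn": "play_rows", "kwargs": {"rows": [[0,0,0,0,0,0,0.2],[0,0,0,0,0,0,0.4],[0,0,0,0,0,0,0.6],[0,0,0,0,0,0,0.6],[0,0,0,0,0,0,0.6],[0,0,0,0,0,0,0.6],[0,0,0,0,0,0,0.6],[0,0,-2,0,0,0,0.6],[0,0,-5,0,0,0,0.6],[0,0,-9,0,0,0,0.6],[0,0,-13,0,0,0,0.6],[0,0,-15,0,0,0,0.6],[0,0,-15,0,0,0,0.6],[0,0,-15,0,0,0,0.6]]}}

```text
time: 7.25
tool_pos: [0.5104, -0.1769, 0.2662]
tool_rot: [-3.141, 0.0, 0.128]
contact_force: [0.2, -0.1, -0.9]
opening: 0.0551
grip_force: 0.0
```

```bash
python3 b.py 4 top wrist; python3 - <<'E'
import cv2
im=cv2.imread("pics/wrist4.png"); cv2.imwrite("pics/w4c.png",cv2.resize(im[0:300,250:550],(600,600),interpolation=cv2.INTER_CUBIC))
E
```

```text
[ 0.05707328  0.00110491 -0.0386344 ]
top (438, 184, 19, 30) 0.0472 0.0966
wrist (379, 56, 50, 66) 0.0471 0.0966
```

View pics/w4c.png

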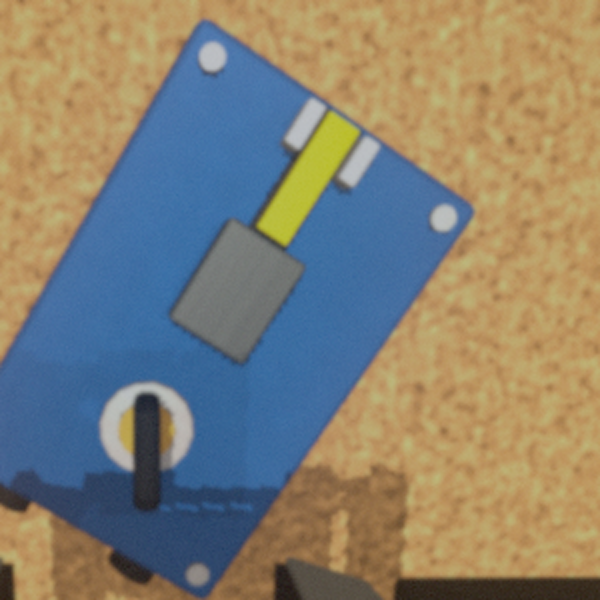

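The picture shows the bolt tip, at (345,118), level with the outer ends of the cheeks, at (318,102) and (370,140). It measures 96.6 mm against 97.2 mm for the keeper face. The gripper is clear of the key, so I'm handing in.

```bash
python3 -c "
from cell import robot
print(robot.hand_in())"
```

```text
the job is handed in; nothing more can be done
None
```

The blue box is locked: its bolt tip measured within about 1 mm of level with the keeper's outer face, the key is released, the grey box was never touched, and the job is handed in (no verdict came back).

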